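# Function test of the tube conveyor's emergency stop

## Task

Do the morning test of the tube conveyor's emergency stop: push the mushroom button in until it latches and take your fingertip off it to see that it stays in, then release it by pushing its grip bar round clockwise until the button springs back out. Then press the round reset key on the other box fully in and let go. Use fingertips only: don't grip, lift or force anything, and leave the glassware, tubes and bottles where they stand.

Things in the scene. Friction and masses are not known exactly. Their poses are not given: they have to be found in the camera images.
- stop_station: emergency-stop box screwed to the bench: grey box with a white lid, 84 x 84 x 66 high, that carries the red mushroom button on its top; origin at the centre of its underside on the bench, z up, x towards its back (cable-gland side). The button's axis is vertical through this origin. Parts of the button above the box top (button out): black bezel 42 across up to 8, cap 60 across with its domed upper face at 33, grip bar up to 47 (so 113 above the bench)
- stop_top (a point): centre of the top face of the grip bar, on the button's axis; it goes down with the button and turns with it. The bar is 54 long, 10 wide and stands 14 above the cap's upper face, centred across the cap; its long side lies along the x axis of this frame
- bar_end (a point): middle of the top edge at one end of the grip bar (the end towards the front of the box, the x-minus end), 27 from the button's axis; it moves with the bar. Turned clockwise seen from above, this end first moves along the box's +y
- stop (a joint): how far the mushroom button is pushed in, m: 0 out, 0.008 at the bottom stop. It takes about 5 N to start and up to 9 N to go right in; near the bottom a latch snaps, and it stays in at about 0.0064 when let go. It only comes out by twisting
- stop_head (a joint): angle of the mushroom head, rad, growing clockwise seen from above: 0 at rest, stop at 1.05. A return spring brings it back to 0 (about 0.05 N m to turn). Turned past about 0.6 with the button latched in, the latch lets go and the button springs out by 6 mm
- reset_station: reset box screwed to the bench: grey box with a white lid, 72 x 72 x 66 high, with one round black key; origin at the centre of its underside, z up, x towards its back
- key_top (a point): centre of the top face of the reset key, a black cylinder 30 across that stands 16 above the box top and 10 above its steel bezel (82 above the bench); moves with the key
- reset_key (a joint): how far the reset key is pressed, m: 0 out, 0.005 at the bottom; springs back, takes 2.5 to 5 N
- tube_rack: white tube rack, 42 x 110 x 80 high with its capped tubes, stands about 100 behind the centre of the stop station; loose bystander, origin at the centre of its underside
- amber_bottle: amber reagent bottle, 56 across x 135 high, stands about 100 behind the centre of the reset station; loose bystander, origin at the centre of its underside
- specimen_cup: clear screw-lid specimen cup, 64 across x 67 high, between the two stations, nearer the robot; loose bystander, origin at the centre of its underside
- beaker: glass beaker, 72 across x 90 high, on the right of the bench; loose bystander, origin at the centre of its underside
- tip_box: pipette-tip box, 87 x 122 x 67 high, on the left of the bench; loose bystander, origin at the centre of its underside
- wash_bottle: white wash bottle with bent spout, 68 across x 188 high, on the right; loose bystander, origin at the centre of its underside
Not all that is in view belongs to the job. What is shaped like the stop_station but orange is not meant.

How it is judged:
On the way, in this order (a step that is already met when the one before it is completed fails the run):
1. the mushroom button is in and latched, with the fingers off it (value of joint stop above 0.005 m and contact force between the fingers and stop_station below 0.1 N), for 0.25 s.
2. the head is twisted clockwise with the button still in (value of joint stop_head above 0.35 rad and value of joint stop above 0.004 m).
3. the latch has let go and the button is out (value of joint stop below 0.0015 m), for 0.1 s.
4. the reset key is pressed in (value of joint reset_key above 0.004 m).
At the end, for the whole second after the job is handed in: the mushroom button is out (within 1 mm) and its head turned back to rest (within 0.1 rad), the reset key is out (within 1 mm), and every loose bystander stands within 20 mm of where it was (value of joint each of stop, reset_key below 0.001 m and value of joint stop_head below 0.1 rad and distance of each of tube_rack, amber_bottle, specimen_cup, beaker, tip_box, wash_bottle from where it was at the start of the episode below 0.02 m); the robot touches nothing.
It fails at once if a bystander (rack, bottle, cup, beaker, tip box, wash bottle) is lifted, pushed away by 20 mm or knocked over (distance of any of tube_rack, amber_bottle, specimen_cup, beaker, tip_box, wash_bottle from where it was at the start of the episode above 0.02 m or angle between any of tube_rack, amber_bottle, specimen_cup, beaker, tip_box, wash_bottle's own z axis and vertical above 0.3 rad).
It fails at once if the reset key is pressed while the stop button is still in (value of joint reset_key above 0.0025 m and value of joint stop above 0.003 m).
It fails at once if the stop button or its box is gripped or forced (over 45 N from the fingers) (contact force between the fingers and stop_station above 45 N).
It fails at once if the reset key or its box is gripped or forced (over 45 N from the fingers) (contact force between the fingers and reset_station above 45 N).
It also fails if it takes over 48 s, if anything falls off the work surface, if the arm or the gripper's body presses on something with over 40 N, if the wrist force passes 120 N, or if a joint passes its speed limit or range.

## Robot

A 6-joint arm with a two-finger parallel gripper is mounted at the origin on the work surface. World frame = base frame: x ahead of the robot, y to its left, z up, the work surface at z = 0. Lengths are in m, angles in rad, forces in N, time in s.
With the tool pointing down it reaches from about 0.275 to 1 m from the base axis. Payload 8.4 kg.
Tool frame: the origin (TCP) lies where the fingers leave the gripper's body, on its centre line; the fingertips stand 73 mm ahead of it and the grasp point (between the pads) lies 54 mm ahead of it; z points along the fingers, y is the direction in which the jaws open and shut (so a half turn about z gives the same grasp; the last joint's range is limited). The gripper opens to 85 mm and grips with 20 to 120 N. Pads are 22 mm wide; open, the fingers measure 114 mm over their backs; the gripper's body (76 mm by 85 mm) begins 54 mm behind the grasp point. The pads swing forward as they close: fully open they stand 13 mm farther back than shut.
Start: joints at [1.127, 0.353, 1.633, -0, 1.155, -0.002], TCP at [0.267, 0.565, 0.304] pointing down, gripper open.
Joint ranges: [-2.63, 2.63], [-0.92, 2.1], [0.06, 2.66], [-1.3, 4.44], [0, 2.69], [-3.02, 3.02]. Speed limits (rad/s): [2.22, 2.22, 2.79, 3.14, 3.14, 3.14].

## Interface

Orientations are given as a unit quaternion [w, x, y, z].
In Python, from bench import arm gives the robot as it stands. The module is installed in compiled form; this text tells all that it offers.
- The arm moves only by the tool move_arm, never from a script. Its argument "rows" is a list of rows, each a list of 3 entries, a list of its own where there are three numbers: the finger opening in mm, from 0 to 85.4, then the shift along the world's x, y, z in mm, then the turn about the world's z in degrees. A call has 1 to 10 rows; each row is the pose to reach, as a shift and turn from the pose commanded when the call began; what a row does not reach only later rows make up. A row lasts 1/12 s, in which the tool goes at most 41.7 mm and 7.16 degrees, less where a joint would pass 70% of its speed; a pose out of reach is approached as far as the arm can. A call with a gripper value outside its range is refused whole. The fingers move at their own pace and stop on an object; "newtons" is the grip in N (left out, the last holds). Time passes only in rows, so rows that repeat a pose let the fingers close. It gives the time, the measured TCP pose, the force and the opening at its end, in the units of the state.
- arm.sense(): the state, without advancing time (a new reading comes with each control period).
- arm.read_camera(name): name is "scene" or "top" or "wrist"; returns (picture, depth): 400x640x3 uint8, blue, green, red; 400x640 float32, m along the optical axis (not along the pixel's ray), 0 where there is no reading.
- arm.camera_params(name): a dict with "mtx" (3x3 intrinsics, pixels), "rvec" (rotation vector, rad) and "tvec" (3), from world to camera coordinates, as OpenCV has them; the wrist camera has in their place "mount" (4x4, takes a point from camera to tool coordinates, whose origin is the TCP and whose axes are the flange's). Camera axes: x right, y down, z forward; pixel columns grow to the right and rows downward; lengths in m; the calibration is good to about 2 mm. A picture is of the moment at which its call begins: read the wrist's pose just before it. camera_params takes no time and is no camera call.
- arm.hand_in(): hands the job in, once; it reports no verdict.
Trained networks look in the newest picture that a camera, given by its name, has taken for a name from the list of things; names that differ only in an ending like _2 or _b are one class to them, and where a whole thing is asked for, a point or a joint stands for the part that bears it (a point fixed in the world has none). Each returns a list of dicts, best first, with "p" (0 to 1); they miss things now and then, are a little off and sometimes report something else, mostly with a low value. They report only what shows in the picture. A call takes as long as a camera call. They do not tell look-alikes from the thing itself.
- arm.trace(camera, target): "pixels" (400x640 bool, what is visible of it) and "box" ([centre column, centre row, width, height] in pixels, round what is visible of it).
The state is a dict: "t": time; "qpos": joint angles; "qd": joint speeds; "effort": joint torques, N m; "position": TCP position; "eef_rot": TCP orientation; "ft_force": force on the tool from outside, world axes, zero at the start; "torque": the same for the moment, N m; "grip_width": opening from 0.0 (shut) to 1.0 (fully open).
Only numpy, scipy, OpenCV 4.12 (cv2) and the standard library are available. Lean on these libraries where they do the work, as an engineer would, in place of code of your own. Each camera call takes 0.05 s, during which the arm holds its last target.

## Working session

There is one attempt and no reset: what is moved stays moved. The work goes in short steps, Python scripts to look and compute and a tool call to move; the robot and the scene stay as the last step left them, time stands still between calls to the robot, and variables do not carry over. Pictures are saved under pics/ and viewed, and the job is handed in when it is done.

Besides the shell and the picture viewer there is one more tool, called by a JSON object that holds its "method" and its "body", one argument or row to a line. move_arm: Moves the arm, as the interface text tells. Its arguments: {"type":"object","properties":{"rows":{"type":"array","items":{"type":"array"}},"newtons":{"type":"number"}},"required":["rows"]}

```bash
mkdir -p pics
python3 - <<'E'
from bench import arm
import cv2
s=arm.sense();print({k:(v if not hasattr(v,'tolist') else v.tolist()) for k,v in s.items()})
for c in ("scene","top"):
    im,d=arm.read_camera(c);cv2.imwrite(f"pics/{c}0.png",im)
    print(c,{k:getattr(v,'tolist',lambda:v)() for k,v in arm.camera_params(c).items()})
E
```

```text
{'t': 0.0, 'qpos': [1.1266115871594597, 0.3536647399201473, 1.6342009162291808, -9.938274712211452e-06, 1.155205367664347, -0.0023735634883004938], 'qd': [0.0002785756577606635, -2.0111526795112108e-05, -2.2250433270165783e-05, -0.0023341190530669085, 5.128736142796453e-05, -0.0005896435095527859], 'effort': [-0.00026705905838753097, -60.52492618560791, -34.207255840301514, 0.0001663015018493752, 0.009543099731672555, 5.342119152373925e-05], 'position': [0.2670463081896077, 0.5646210729948178, 0.3031226776305858], 'eef_rot': [-0.0001592448242347155, 0.21911127398372524, 0.9756995968012104, -0.0007218422751288446], 'ft_force': [0.726901739279856, 0.01821144885235364, -0.7010905977299379], 'torque': [-0.00014001202278619393, -0.03785346453195001, -0.021515442940974298], 'grip_width': 1.0041074570733386}
scene {'mtx': [[494.38188836370153, 0.0, 321.46268593691605], [0.0, 494.38188836370153, 206.34761102506553], [0.0, 0.0, 1.0]], 'rvec': [1.8482427923440647, 2.0037940632068816, -0.5305597355629482], 'tvec': [0.005507273694019093, -0.3580065537814376, 1.6857372482163218]}
top {'mtx': [[459.4264953632618, 0.0, 324.61134487207386], [0.0, 459.4264953632618, 197.60946786666153], [0.0, 0.0, 1.0]], 'rvec': [2.2036065264581386, -2.1515812667067924, 0.12216642809637984], 'tvec': [-0.005524169651305212, 0.46368001994852337, 1.1681092909434474]}
```

View pics/top0.png

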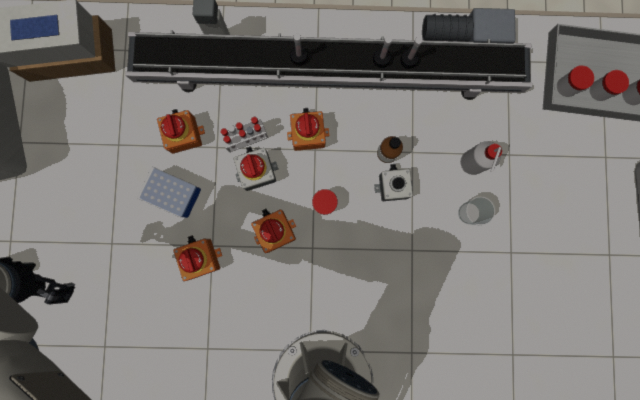

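View pics/scene0.png

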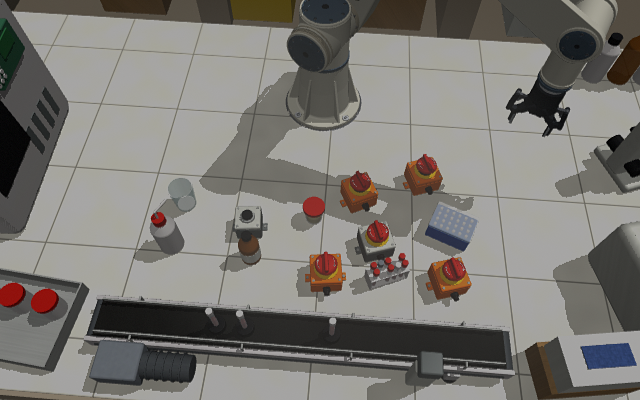

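The top view shows the white-lidded stop station at about (254,168), with four orange look-alikes around it. The reset station is at (396,183), the tube rack at (243,133), the cup at (325,202) and the amber bottle at (391,148). Next I'll measure positions.

```bash
cat > h.py <<'E'
from bench import arm
import cv2, numpy as np
from scipy.spatial.transform import Rotation as R
def cam(c):
    p=arm.camera_params(c);K=np.array(p["mtx"])
    if "mount" in p:
        s=arm.sense();q=s["eef_rot"];T=np.eye(4);T[:3,:3]=R.from_quat([q[1],q[2],q[3],q[0]]).as_matrix();T[:3,3]=s["position"]
        return K,T@np.array(p["mount"])
    r=cv2.Rodrigues(np.array(p["rvec"]))[0];T=np.eye(4);T[:3,:3]=r.T;T[:3,3]=-r.T@np.array(p["tvec"]).ravel()
    return K,T
def cloud(d,K,T):
    v,u=np.mgrid[:d.shape[0],:d.shape[1]]
    P=np.stack([(u-K[0,2])/K[0,0]*d,(v-K[1,2])/K[1,1]*d,d],-1)
    return P@T[:3,:3].T+T[:3,3]
E
python3 - <<'E'
from h import *
K,T=cam("top")
im,d=arm.read_camera("top");W=cloud(d,K,T)
np.savez("top0.npz",im=im,d=d,W=W)
crop=im[95:265,130:300];cv2.imwrite("pics/t1.png",cv2.resize(crop,None,fx=3.4,fy=3.4,interpolation=cv2.INTER_CUBIC))
for n in ("stop_station","stop_top","bar_end","reset_station","key_top","tube_rack","amber_bottle","specimen_cup","beaker","tip_box","wash_bottle"):
    for r in arm.trace("top",n)[:6]:
        m=r["pixels"]&(d>0);w=W[m]
        if len(w):
            z=np.percentile(w[:,2],95); t=w[w[:,2]>z-.006]
            print(n,round(r["p"],2),np.round(r["box"]),len(w),"z95",z.round(3),"med",np.median(w,0).round(3),"topc",((t.min(0)+t.max(0))/2).round(3))
E
```

```text
stop_station 0.94 [308. 129.  43.  42.] 1337 z95 0.111 med [0.627 0.054 0.067] topc [0.635 0.055 0.111]
stop_station 0.65 [254. 169.  45.  42.] 1301 z95 0.111 med [0.524 0.181 0.067] topc [0.531 0.188 0.112]
stop_station 0.61 [272. 231.  49.  47.] 1317 z95 0.111 med [0.375 0.131 0.067] topc [0.375 0.129 0.111]
stop_station 0.6 [198. 258.  51.  48.] 1463 z95 0.111 med [0.304 0.312 0.067] topc [0.299 0.326 0.113]
stop_top 0.87 [271. 231.  22.  26.] 467 z95 0.114 med [0.374 0.132 0.099] topc [0.375 0.133 0.113]
stop_top 0.81 [254. 166.  23.  26.] 446 z95 0.114 med [0.53  0.184 0.099] topc [0.531 0.187 0.113]
stop_top 0.62 [174. 125.  26.  27.] 469 z95 0.114 med [0.623 0.382 0.098] topc [0.625 0.386 0.114]
stop_top 0.59 [306. 128.  24.  23.] 438 z95 0.114 med [0.633 0.054 0.099] topc [0.634 0.055 0.113]
stop_top 0.59 [191. 259.  25.  23.] 485 z95 0.114 med [0.299 0.32  0.099] topc [0.299 0.324 0.114]
bar_end 0.95 [171. 128.  23.  23.] 448 z95 0.114 med [0.623 0.381 0.098] topc [0.624 0.386 0.114]
bar_end 0.95 [188. 258.  23.  22.] 491 z95 0.114 med [0.299 0.32  0.099] topc [0.299 0.324 0
[... 931 characters left out ...]
7 [391. 148.  29.  26.] 517 z95 0.136 med [ 0.581 -0.151  0.092] topc [ 0.59  -0.158  0.136]
beaker 0.71 [475. 211.  36.  28.] 788 z95 0.09 med [ 0.438 -0.39   0.047] topc [ 0.437 -0.376  0.09 ]
beaker 0.49 [398. 181.  11.  11.] 119 z95 0.086 med [ 0.499 -0.175  0.082] topc [ 0.5   -0.174  0.084]
beaker 0.48 [255. 170.  48.  41.] 1335 z95 0.111 med [0.526 0.181 0.067] topc [0.531 0.188 0.112]
tip_box 0.65 [254. 168.  46.  41.] 1366 z95 0.111 med [0.526 0.182 0.067] topc [0.531 0.188 0.112]
tip_box 0.63 [171. 191.  60.  50.] 1893 z95 0.07 med [0.463 0.394 0.067] topc [0.465 0.4   0.07 ]
wash_bottle 0.77 [483. 157.  40.  32.] 950 z95 0.174 med [ 0.561 -0.371  0.117] topc [ 0.548 -0.38   0.179]
```

View pics/t1.png

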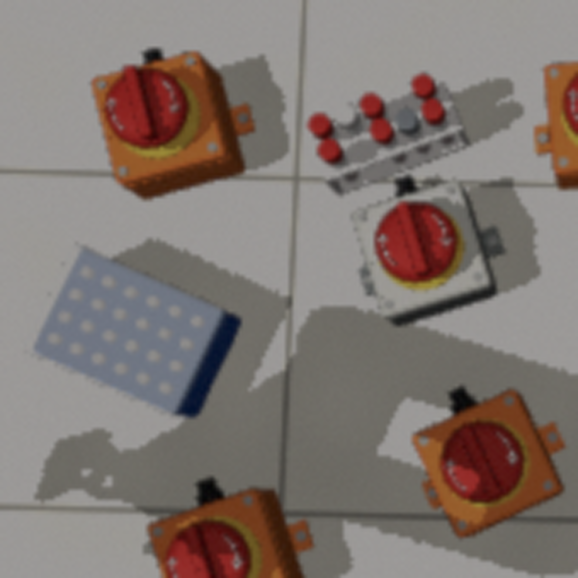

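Run:
```python
from h import *
def rep(W,tag):
    P=W.reshape(-1,3);P=P[np.isfinite(P).all(1)]
    n=P[(np.hypot(P[:,0]-.53,P[:,1]-.186)<.075)]
    b=n[(n[:,2]>.106)&(n[:,2]<.12)&(np.hypot(n[:,0]-.53,n[:,1]-.186)<.04)][:,:2]
    (c,wh,a)=cv2.minAreaRect(b.astype(np.float32)*1000);e=np.linalg.svd(b-b.mean(0))[2][0]
    print(tag,"bar",len(b),b.mean(0).round(4),np.round(c,1),np.round(wh,1),a,"dir deg",np.degrees(np.arctan2(e[1],e[0])))
    cp=n[(n[:,2]>.085)&(n[:,2]<.106)]; print(" cap",cv2.minEnclosingCircle(cp[:,:2].astype(np.float32)))
    l=n[(n[:,2]>.060)&(n[:,2]<.07)][:,:2];print(" lid",cv2.minAreaRect(l.astype(np.float32)*1000))
    n=P[(np.hypot(P[:,0]-.5,P[:,1]+.174)<.06)]
    k=n[(n[:,2]>.078)&(n[:,2]<.09)];print(" key",k.mean(0),cv2.minEnclosingCircle(k[:,:2].astype(np.float32)))
    l=n[(n[:,2]>.060)&(n[:,2]<.07)][:,:2];print(" lid",cv2.minAreaRect(l.astype(np.float32)*1000))
for c in ("top","scene"):
    K,T=cam(c); im,d=arm.read_camera(c); d=np.where(d>0,d,np.nan); rep(cloud(d,K,T),c)
```

```text
top bar 92 [0.5319 0.1867] [531.5 186.8] [52.4 10.1] 19.175357818603516 dir deg -160.7121160324057
 cap ((0.5312867164611816, 0.18692044913768768), 0.029885029420256615)
 lid ((531.2743530273438, 186.78257751464844), (84.55329132080078, 83.83023071289062), 18.9676570892334)
 key [ 0.49968039 -0.17437566  0.08177455] ((0.49966901540756226, -0.17488954961299896), 0.015015625394880772)
 lid ((499.71197509765625, -174.47775268554688), (72.18512725830078, 72.23704528808594), 6.816548824310303)
scene bar 75 [0.5357 0.1861] [533.7 186.1] [55.1 10.3] 18.51460838317871 dir deg 18.346108276290842
 cap ((0.5338094234466553, 0.18722039461135864), 0.03129365295171738)
 lid ((534.94140625, 186.9132843017578), (85.95295715332031, 85.19091033935547), 20.630651473999023)
 key [ 0.50385704 -0.17514851  0.08230754] ((0.5021923184394836, -0.1756020188331604), 0.015249136835336685)
 lid ((502.3028869628906, -175.02197265625), (74.03987121582031, 71.9249267578125), 6.543820858001709)
```

Measurements are consistent: the lid is 84 square, the bar 52x10 at z 0.113, the key 30 across at z 0.082. The stop axis is at about (0.532, 0.187) with a yaw of about 19°, and the key is at about (0.500, -0.175). I'll shut the fingers, travel high, and line the tool up with the bar (tool x perpendicular to it, a turn of about -46°).

{"method": "move_arm", "body": {
  "rows": [
    [0,[0,0,0],0],
    [0,[22,-32,0],-5],
    [0,[44,-63,0],-10],
    [0,[66,-94,0],-15],
    [0,[88,-126,0],-20],
    [0,[110,-157,0],-25],
    [0,[132,-189,0],-30],
    [0,[154,-220,0],-35],
    [0,[176,-252,0],-40],
    [0,[198,-283,0],-46]
  ],
  "newtons": 20
}}

```text
t: 1.63
position: [0.466, 0.2803, 0.3041]
eef_rot: [0.0, 0.585, 0.811, 0.0]
ft_force: [0.9, 1.0, -0.7]
grip_width: -0.002
```

{"method": "move_arm", "body": {
  "rows": [
    [0,[22,-32,-10],0],
    [0,[44,-63,-30],0],
    [0,[67,-95,-50],0],
    [0,[67,-95,-50],0],
    [0,[67,-95,-50],0]
  ]
}}

```text
t: 2.05
position: [0.5326, 0.185, 0.2526]
eef_rot: [-0.001, 0.584, 0.812, -0.001]
ft_force: [-0.3, 0.6, 0.3]
grip_width: -0.003
```

Run:
```python
from h import *
s=arm.sense();print(s["t"],s["position"],s["eef_rot"],s["ft_force"],s["grip_width"],s["qpos"])
K,T=cam("wrist");im,d=arm.read_camera("wrist");cv2.imwrite("pics/w1.png",im)
d=np.where(d>0,d,np.nan);W=cloud(d,K,T);np.savez("w1.npz",im=im,d=d,T=T,K=K)
print("mount",arm.camera_params("wrist")["mount"])
q=s["eef_rot"];M=R.from_quat([q[1],q[2],q[3],q[0]]).as_matrix()
L=(W-s["position"])@M
f=(np.abs(L[...,0])<.04)&(np.abs(L[...,1])<.06)&(L[...,2]<.085)&(L[...,2]>0.03)
p=L[f];print("fingers",len(p)); 
for z in np.arange(.03,.085,.005):
    q_=p[(p[:,2]>=z)&(p[:,2]<z+.005)]
    if len(q_):print(z.round(3),len(q_),q_.min(0).round(3),q_.max(0).round(3))
K,T=cam("top");im,d=arm.read_camera("top");cv2.imwrite("pics/t2.png",im)
K,T=cam("scene");im,d=arm.read_camera("scene");cv2.imwrite("pics/s2.png",cv2.resize(im[130:310,250:490],None,fx=3,fy=3))
```

```text
2.05 [0.53263479 0.18503881 0.25261267] [-6.20045160e-04  5.84311958e-01  8.11528338e-01 -9.53025213e-04] [-0.30629622  0.59372323  0.29239363] -0.0031999934288120483 [ 3.31740564e-01  3.15270501e-01  1.81361371e+00 -1.02289800e-04
  1.01498074e+00  9.06316678e-03]
mount [[-3.88054614e-04 -9.60199709e-01 -2.79314103e-01  7.16406549e-02]
 [ 9.99999885e-01 -2.94017159e-04 -3.78567991e-04 -8.18821553e-04]
 [ 2.81377736e-04 -2.79314218e-01  9.60199713e-01 -7.00975908e-02]
 [ 0.00000000e+00  0.00000000e+00  0.00000000e+00  1.00000000e+00]]
fingers 2050
0.03 350 [-0.01  -0.021  0.03 ] [0.014 0.017 0.035]
0.035 388 [-0.01  -0.007  0.035] [0.013 0.013 0.04 ]
0.04 249 [ 0.007 -0.014  0.04 ] [0.012 0.013 0.045]
0.045 292 [ 0.007 -0.014  0.045] [0.012 0.013 0.05 ]
0.05 241 [ 0.007 -0.014  0.05 ] [0.012 0.013 0.055]
0.055 248 [ 0.007 -0.014  0.055] [0.012 0.013 0.06 ]
0.06 201 [ 0.007 -0.014  0.06 ] [0.012 0.012 0.065]
0.065 81 [ 0.007 -0.012  0.065] [0.012 0.011 0.069]
```

View pics/w1.png

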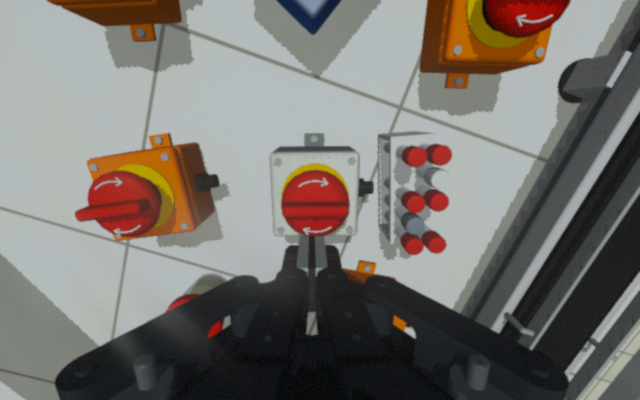

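View pics/s2.png

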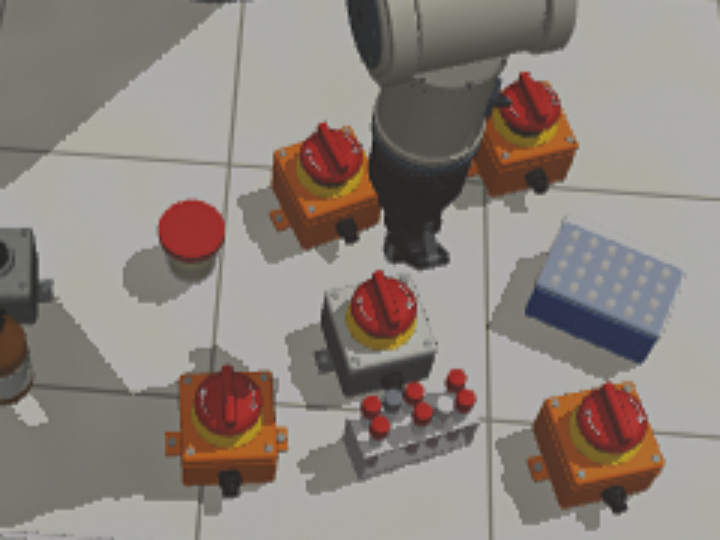

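The wrist view confirms the white-lidded stop box is ahead of the fingers, with its bar at about (315,208) parallel to the jaws and its gland on the right. I'll refine the position from the wrist depth.

Run:
```python
from h import *
z=np.load("w1.npz");W=cloud(z["d"],z["K"],z["T"])
P=W[100:238,200:400].reshape(-1,3);P=P[np.isfinite(P).all(1)]
n=P[np.hypot(P[:,0]-.532,P[:,1]-.187)<.065]
b=n[(n[:,2]>.106)&(n[:,2]<.12)];print(len(b),b.mean(0),cv2.minAreaRect(b[:,:2].astype(np.float32)*1000),np.percentile(b[:,2],[5,50,95]))
c=n[(n[:,2]>.085)];print(cv2.minEnclosingCircle(c[:,:2].astype(np.float32)))
l=n[(n[:,2]>.06)&(n[:,2]<.07)];print(cv2.minAreaRect(l[:,:2].astype(np.float32)*1000),np.median(l[:,2]))
```

```text
850 [0.53352051 0.18799467 0.11208309] ((533.4678344726562, 187.22837829589844), (53.049381256103516, 9.333714485168457), 18.922494888305664) [0.10787767 0.11254036 0.11374951]
((0.5339669585227966, 0.1868557184934616), 0.029857533052563667)
((533.7755126953125, 187.1825714111328), (84.1770248413086, 83.29507446289062), 19.081838607788086) 0.06598248849604763
```

{"method": "move_arm", "body": {
  "rows": [
    [0,[0,1,-20],0],
    [0,[0,1,-40],0],
    [0,[0,1,-58],0],
    [0,[0,1,-58],0],
    [0,[0,1,-58],0]
  ]
}}

```text
t: 2.62
position: [0.5315, 0.1891, 0.1961]
eef_rot: [-0.0, 0.582, 0.813, -0.0]
ft_force: [-0.4, -0.3, 0.3]
grip_width: 0.001
```

{"method": "move_arm", "body": {
  "rows": [
    [0,[0,0,-2],0],
    [0,[0,0,-4],0],
    [0,[0,0,-6],0],
    [0,[0,0,-7],0],
    [0,[0,0,-8],0],
    [0,[0,0,-8],0]
  ]
}}

```text
t: 3.12
position: [0.5322, 0.1879, 0.1879]
eef_rot: [0.0, 0.583, 0.812, 0.0]
ft_force: [-0.7, -0.4, -0.9]
grip_width: -0.002
```

{"method": "move_arm", "body": {
  "rows": [
    [0,[0,0,-1],0],
    [0,[0,0,-2],0],
    [0,[0,0,-3],0],
    [0,[0,0,-4],0],
    [0,[0,0,-4],0]
  ]
}}

```text
t: 3.53
position: [0.5324, 0.188, 0.1841]
eef_rot: [0.0, 0.583, 0.813, 0.0]
ft_force: [-0.5, -0.6, 5.9]
grip_width: -0.002
```

{"method": "move_arm", "body": {
  "rows": [
    [0,[0,0,-1],0],
    [0,[0,0,-2],0],
    [0,[0,0,-3],0],
    [0,[0,0,-4],0],
    [0,[0,0,-4],0]
  ]
}}

```text
t: 3.95
position: [0.5324, 0.188, 0.1802]
eef_rot: [0.0, 0.583, 0.813, 0.0]
ft_force: [-0.9, -0.0, 4.4]
grip_width: -0.005
```

{"method": "move_arm", "body": {
  "rows": [
    [0,[0,0,-1],0],
    [0,[0,0,-2],0],
    [0,[0,0,-2],0]
  ]
}}

```text
t: 4.2
position: [0.5324, 0.188, 0.1782]
eef_rot: [0.0, 0.583, 0.813, 0.0]
ft_force: [-1.3, -1.0, 6.5]
grip_width: -0.004
```

{"method": "move_arm", "body": {
  "rows": [
    [0,[0,0,-1],0],
    [0,[0,0,-1],0],
    [0,[0,0,-1],0]
  ]
}}

```text
t: 4.45
position: [0.5325, 0.188, 0.1776]
eef_rot: [0.0, 0.583, 0.813, 0.0]
ft_force: [-1.7, -0.8, 9.4]
grip_width: 0.0
```

{"method": "move_arm", "body": {
  "rows": [
    [0,[0,0,-1],0],
    [0,[0,0,-1],0],
    [0,[0,0,-1],0]
  ]
}}

```text
t: 4.7
position: [0.5326, 0.1881, 0.1774]
eef_rot: [0.0, 0.583, 0.813, 0.0]
ft_force: [-4.7, -1.8, 18.4]
grip_width: 0.001
```

Bottom stop reached: 18 N at TCP z 0.1774, so the tip is about 72.4 mm ahead of the TCP. Now I'll lift off and check that it stays latched.

{"method": "move_arm", "body": {
  "rows": [
    [0,[0,0,3],0],
    [0,[0,0,15],0],
    [0,[0,0,40],0],
    [0,[0,0,70],0],
    [0,[0,0,75],0],
    [0,[0,0,75],0]
  ]
}}

```text
t: 5.2
position: [0.5334, 0.1884, 0.2535]
eef_rot: [0.001, 0.583, 0.813, 0.002]
ft_force: [-1.2, 0.2, 0.2]
grip_width: 0.001
```

Run:
```python
from h import *
s=arm.sense();print(s["t"],s["position"],s["eef_rot"],s["ft_force"])
K,T=cam("wrist");im,d=arm.read_camera("wrist");cv2.imwrite("pics/w2.png",im)
W=cloud(np.where(d>0,d,np.nan),K,T)
P=W[100:238,200:400].reshape(-1,3);P=P[np.isfinite(P).all(1)]
n=P[np.hypot(P[:,0]-.532,P[:,1]-.187)<.065]
b=n[(n[:,2]>.1)&(n[:,2]<.12)];print(len(b),b.mean(0),cv2.minAreaRect(b[:,:2].astype(np.float32)*1000),np.percentile(b[:,2],[5,50,95]))
l=n[(n[:,2]>.06)&(n[:,2]<.07)];print(np.median(l[:,2]))
```

```text
5.2 [0.533429   0.18841922 0.25350823] [0.00131597 0.58292787 0.81252062 0.00189745] [-1.23452062  0.16744767  0.22435966]
830 [0.53357884 0.18795395 0.10617623] ((533.67578125, 187.2371368408203), (53.93883514404297, 9.92479133605957), 18.973033905029297) [0.10215768 0.10671463 0.10795029]
0.06600886757993091
```

View pics/w2.png

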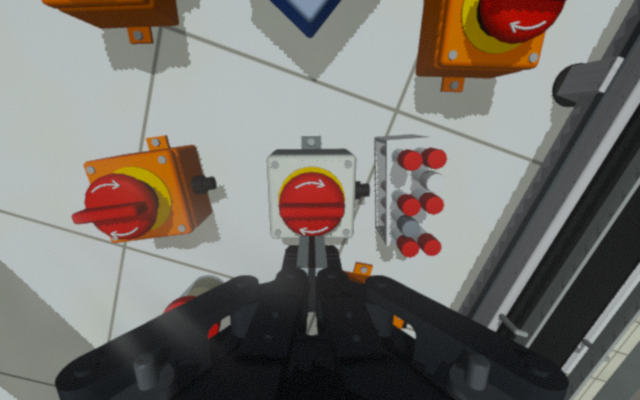

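It latched: the bar top is at 0.1067 with the fingers off, down from 0.1125. Next I'll place the tip beside the front half of the bar on its -y side, so I can push it clockwise.

{"method": "move_arm", "body": {
  "rows": [
    [0,[-10,-16,0],0],
    [0,[-19,-31,0],0],
    [0,[-19,-31,-20],0],
    [0,[-19,-31,-40],0],
    [0,[-19,-31,-55],0],
    [0,[-19,-31,-64],0],
    [0,[-19,-31,-64],0],
    [0,[-19,-31,-64],0]
  ]
}}

```text
t: 5.92
position: [0.5128, 0.1569, 0.1861]
eef_rot: [-0.001, 0.583, 0.813, -0.001]
ft_force: [-0.2, -0.1, 0.7]
grip_width: 0.0
```

Run:
```python
from h import *
s=arm.sense();print(s["t"],s["position"],s["eef_rot"],s["ft_force"],s["qpos"])
e=np.array([np.cos(np.radians(19)),np.sin(np.radians(19))]);C=np.array([.533,.187])
r=s["position"][:2]-C;print("box xy",r@e,r@np.array([-e[1],e[0]]))
```

```text
5.9167 [0.51276739 0.15690319 0.18609684] [-6.31778178e-04  5.82892027e-01  8.12548962e-01 -8.19103985e-04] [-0.210771   -0.07357261  0.70911822] [ 2.94145763e-01  3.64176535e-01  1.92281981e+00  7.20057955e-06
  8.56665189e-01 -3.20877855e-02]
box xy -0.02892887516546178 -0.021869994933226684
```

{"method": "move_arm", "body": {
  "rows": [
    [0,[0,0,-6],0],
    [0,[0,0,-12],0],
    [0,[0,0,-12],0]
  ]
}}

```text
t: 6.17
position: [0.513, 0.157, 0.1743]
eef_rot: [-0.0, 0.583, 0.813, -0.0]
ft_force: [0.1, 0.8, -0.3]
grip_width: 0.0
```

Run:
```python
import numpy as np
a=np.radians(19);B=np.array([[np.cos(a),-np.sin(a)],[np.sin(a),np.cos(a)]])
p0=np.array([-28.9,-21.9])
for t in range(0,61,6):
    q=np.radians(-t);Q=np.array([[np.cos(q),-np.sin(q)],[np.sin(q),np.cos(q)]])
    print(t,(B@(Q@np.array([-28.9,-16])-p0)).round(1))
```

```text
0 [-1.9  5.6]
6 [-4.4  8. ]
12 [-6.5 10.7]
18 [-8.4 13.6]
24 [-10.   16.7]
30 [-11.2  19.9]
36 [-12.1  23.3]
42 [-12.7  26.7]
48 [-12.8  30.1]
54 [-12.7  33.6]
60 [-12.1  37. ]
```

{"method": "move_arm", "body": {
  "rows": [
    [0,[-1,3,0],0],
    [0,[-2,6,0],0],
    [0,[-3,7,0],-3],
    [0,[-4.5,8,0],-6],
    [0,[-5.5,9.5,0],-9],
    [0,[-6.5,10.5,0],-12],
    [0,[-7.5,12,0],-15],
    [0,[-8.5,13.5,0],-18],
    [0,[-10,16.5,0],-24],
    [0,[-10,16.5,0],-24]
  ]
}}

```text
t: 7.0
position: [0.5033, 0.1739, 0.1753]
eef_rot: [0.0, 0.741, 0.672, 0.0]
ft_force: [1.0, -1.0, 0.4]
grip_width: 0.0
```

Run:
```python
from h import *
s=arm.sense();print(s["t"],s["position"],s["ft_force"],s["torque"])
im,d=arm.read_camera("wrist");cv2.imwrite("pics/w3.png",im)
```

```text
7.0 [0.50332447 0.17393741 0.17529193] [ 1.04348786 -0.9669401   0.42658989] [-0.26889342 -0.12413444 -0.04153117]
```

View pics/w3.png

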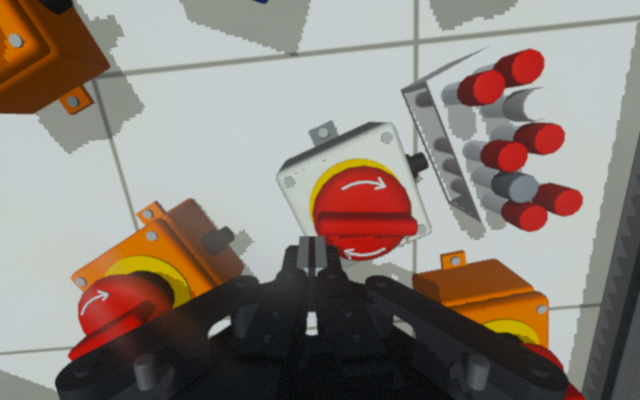

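The head is turning with the fingertip: the bar at (367,222) lies parallel to the jaws while the box appears rotated. I'll continue past the release angle.

{"method": "move_arm", "body": {
  "rows": [
    [0,[-0.6,1.6,-1],-3],
    [0,[-1.2,3.2,-1],-6],
    [0,[-1.7,5,-1],-9],
    [0,[-2.1,6.6,-1],-12],
    [0,[-2.4,8.3,-1],-15],
    [0,[-2.7,10,-1],-18],
    [0,[-2.8,11.7,-1],-21],
    [0,[-2.8,13.4,-1],-24],
    [0,[-2.8,13.4,-1],-24]
  ]
}}

```text
t: 7.8
position: [0.5005, 0.1869, 0.1741]
eef_rot: [0.0, 0.863, 0.506, -0.0]
ft_force: [-0.6, -2.1, -0.1]
grip_width: -0.001
```

Run:
```python
from h import *
s=arm.sense();print(s["t"],s["position"],s["ft_force"],s["torque"])
K,T=cam("wrist");im,d=arm.read_camera("wrist");cv2.imwrite("pics/w4.png",im)
W=cloud(np.where(d>0,d,np.nan),K,T)
P=W[80:235,200:450].reshape(-1,3);P=P[np.isfinite(P).all(1)]
n=P[np.hypot(P[:,0]-.532,P[:,1]-.187)<.05]
b=n[n[:,2]>.101];print(len(b),b.mean(0),cv2.minAreaRect(b[:,:2].astype(np.float32)*1000),np.percentile(b[:,2],[5,50,95]))
```

```text
7.8 [0.5004639  0.18691498 0.17406846] [-0.62129412 -2.0934829  -0.05054964] [-0.38822708 -0.06694678  0.02593997]
2037 [0.53514664 0.18937464 0.11050261] ((538.6434326171875, 195.90011596679688), (24.58649253845215, 53.470252990722656), 61.61149597167969) [0.10262828 0.11209931 0.11381057]
```

View pics/w4.png

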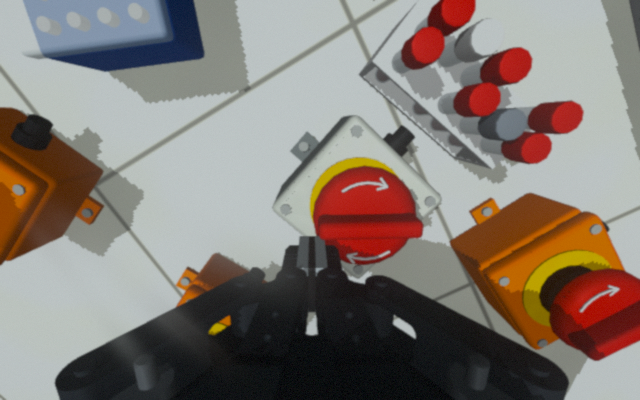

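The bar top is back at about 0.1125, so the button has sprung out. I'll let the head follow the finger back, then back off and rise.

{"method": "move_arm", "body": {
  "rows": [
    [0,[0,-3.5,0],6],
    [0,[0.5,-7,0],12],
    [0,[1.5,-10.5,0],18],
    [0,[2.8,-13.5,0],24],
    [0,[4.5,-17,0],30],
    [0,[6.5,-20,0],36],
    [0,[8.5,-22,0],42],
    [0,[13,-32,0],48],
    [0,[13,-34,0],48],
    [0,[13,-34,30],48]
  ]
}}

```text
t: 8.68
position: [0.5109, 0.1518, 0.1999]
eef_rot: [-0.003, 0.583, 0.812, -0.003]
ft_force: [-1.0, -0.4, -0.4]
grip_width: 0.005
```

{"method": "move_arm", "body": {
  "rows": [
    [0,[0,0,30],0],
    [0,[-5,-40,50],0],
    [0,[-6,-50,50],0],
    [0,[-6,-50,50],0]
  ]
}}

```text
t: 9.02
position: [0.5073, 0.1011, 0.2549]
eef_rot: [0.001, 0.584, 0.812, 0.001]
ft_force: [-0.3, 0.3, 0.2]
grip_width: -0.0
```

Run:
```python
from h import *
s=arm.sense();print(s["t"],s["position"],s["ft_force"])
for c in ("wrist","top"):
    K,T=cam(c);im,d=arm.read_camera(c);cv2.imwrite(f"pics/{c}5.png",im)
    W=cloud(np.where(d>0,d,np.nan),K,T)
    if c=="wrist":W=W[:230]
    P=W.reshape(-1,3);P=P[np.isfinite(P).all(1)]
    n=P[(np.hypot(P[:,0]-.532,P[:,1]-.187)<.04)&(P[:,2]<.13)]
    b=n[n[:,2]>.1055];print(c,len(b),b.mean(0),cv2.minAreaRect(b[:,:2].astype(np.float32)*1000),np.percentile(b[:,2],[5,50,95]))
```

```text
9.0167 [0.50732633 0.10114378 0.25493679] [-0.26143034  0.27963028  0.22289925]
wrist 1020 [0.53290418 0.18642777 0.11243801] ((533.5806274414062, 186.43338012695312), (53.40299606323242, 9.957103729248047), 18.563655853271484) [0.11036578 0.11262472 0.11395567]
top 27 [0.5133194  0.180239   0.11252431] ((512.752197265625, 180.3629150390625), (14.833871841430664, 9.669745445251465), 4.323419094085693) [0.11001264 0.11187195 0.11591715]
```

View pics/wrist5.png

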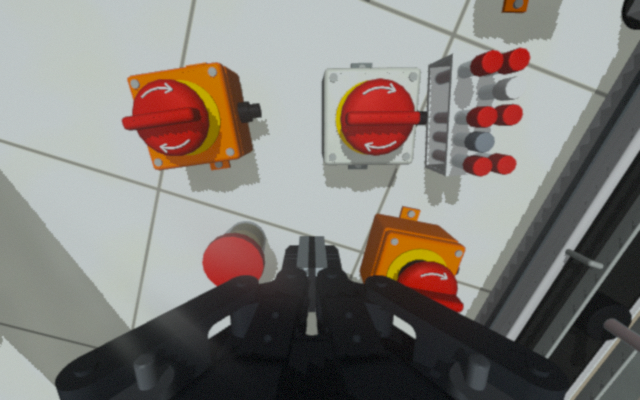

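The button is out (bar top 0.1125) and the head is at rest (18.6°); the rack hasn't moved. On to the reset key.

{"method": "move_arm", "body": {
  "rows": [
    [0,[0,-38,0],0],
    [0,[-1,-76,0],0],
    [0,[-2,-114,0],0],
    [0,[-3,-152,0],0],
    [0,[-4,-190,0],0],
    [0,[-5,-228,0],0],
    [0,[-6,-260,0],0],
    [0,[-6,-275,0],0],
    [0,[-6,-275,0],0],
    [0,[-6,-275,0],0]
  ]
}}

```text
t: 9.95
position: [0.5013, -0.1718, 0.2526]
eef_rot: [-0.001, 0.584, 0.812, 0.0]
ft_force: [1.1, -0.2, -0.1]
grip_width: 0.003
```

Run:
```python
from h import *
s=arm.sense();print(s["t"],s["position"],s["ft_force"])
K,T=cam("wrist");im,d=arm.read_camera("wrist");cv2.imwrite("pics/w6.png",im)
W=cloud(np.where(d>0,d,np.nan),K,T)[:240]
P=W.reshape(-1,3);P=P[np.isfinite(P).all(1)]
n=P[(np.hypot(P[:,0]-.5,P[:,1]+.175)<.055)&(P[:,2]<.13)]
b=n[(n[:,2]>.079)&(n[:,2]<.09)];print(len(b),np.median(b,0),cv2.minEnclosingCircle(b[:,:2].astype(np.float32)))
l=n[(n[:,2]>.06)&(n[:,2]<.07)];print(cv2.minAreaRect(l[:,:2].astype(np.float32)*1000))
```

```text
9.95 [ 0.50129254 -0.1717916   0.25264477] [ 1.07394913 -0.1873333  -0.10730535]
798 [ 0.50192226 -0.17443759  0.08205972] ((0.5022227168083191, -0.17495164275169373), 0.015104600228369236)
((502.1452941894531, -175.03939819335938), (72.0536880493164, 72.04570770263672), 6.438416004180908)
```

View pics/w6.png

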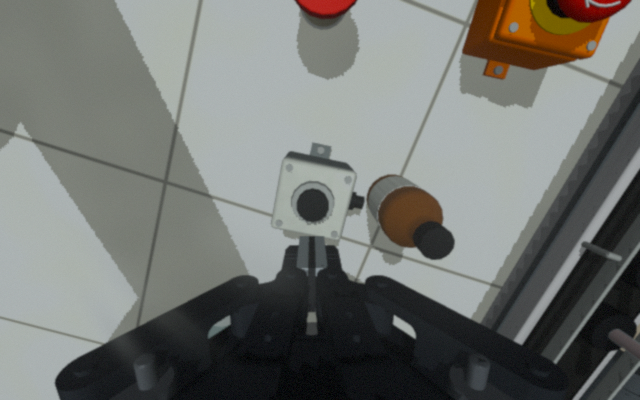

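The key is at (312,205) in the wrist view, measured (0.502, -0.1745, 0.082). The amber bottle is clear to the right. Going down.

{"method": "move_arm", "body": {
  "rows": [
    [0,[0,-1,-30],0],
    [0,[0,-1,-60],0],
    [0,[0,-1,-80],0],
    [0,[0,-1,-90],0],
    [0,[0,-1,-90],0],
    [0,[0,-1,-90],0]
  ]
}}

```text
t: 10.5
position: [0.5017, -0.1722, 0.1639]
eef_rot: [-0.0, 0.582, 0.813, -0.0]
ft_force: [0.1, -1.0, 0.5]
grip_width: 0.001
```

{"method": "move_arm", "body": {
  "rows": [
    [0,[0,0,-2],0],
    [0,[0,0,-4],0],
    [0,[0,0,-6],0],
    [0,[0,0,-8],0],
    [0,[0,0,-9],0],
    [0,[0,0,-9],0]
  ]
}}

```text
t: 11.0
position: [0.5014, -0.1732, 0.1549]
eef_rot: [-0.0, 0.583, 0.812, 0.0]
ft_force: [0.2, -0.3, -0.6]
grip_width: -0.003
```

{"method": "move_arm", "body": {
  "rows": [
    [0,[0,0,-1],0],
    [0,[0,0,-2],0],
    [0,[0,0,-3],0],
    [0,[0,0,-4],0],
    [0,[0,0,-4],0]
  ]
}}

```text
t: 11.42
position: [0.5014, -0.1732, 0.1508]
eef_rot: [0.0, 0.583, 0.813, -0.0]
ft_force: [-1.9, -1.3, 4.6]
grip_width: -0.001
```

{"method": "move_arm", "body": {
  "rows": [
    [0,[0,0,-1],0],
    [0,[0,0,-1.5],0],
    [0,[0,0,-1.5],0]
  ]
}}

```text
t: 11.67
position: [0.5015, -0.1732, 0.1496]
eef_rot: [0.0, 0.583, 0.813, -0.0]
ft_force: [-2.1, 0.8, 7.2]
grip_width: -0.003
```

{"method": "move_arm", "body": {
  "rows": [
    [0,[0,0,-1],0],
    [0,[0,0,-1],0],
    [0,[0,0,-1],0]
  ]
}}

```text
t: 11.92
position: [0.5015, -0.1732, 0.1495]
eef_rot: [0.0, 0.583, 0.813, 0.0]
ft_force: [-5.8, 0.4, 19.3]
grip_width: 0.001
```

The key is at its bottom stop: 19 N with no further travel. I'll let go, rise, and back away to check.

{"method": "move_arm", "body": {
  "rows": [
    [0,[0,0,3],0],
    [0,[0,0,15],0],
    [0,[0,0,45],0],
    [0,[0,0,80],0],
    [0,[0,0,100],0],
    [0,[-30,0,110],0],
    [0,[-65,0,110],0],
    [0,[-100,0,110],0],
    [0,[-100,0,110],0],
    [0,[-100,0,110],0]
  ]
}}

```text
t: 12.75
position: [0.4, -0.173, 0.2583]
eef_rot: [-0.0, 0.583, 0.812, 0.0]
ft_force: [0.8, -1.6, -0.1]
grip_width: 0.001
```

Run:
```python
from h import *
s=arm.sense();print(s["t"],s["position"],s["ft_force"])
z0=np.load("top0.npz")
for c in ("top","scene"):
    K,T=cam(c);im,d=arm.read_camera(c);cv2.imwrite(f"pics/{c}7.png",im)
    W=cloud(np.where(d>0,d,np.nan),K,T)
    P=W.reshape(-1,3);P=P[np.isfinite(P).all(1)]
    n=P[(np.hypot(P[:,0]-.532,P[:,1]-.187)<.04)&(P[:,2]<.13)]
    b=n[n[:,2]>.1055];print(c,"bar",len(b),cv2.minAreaRect(b[:,:2].astype(np.float32)*1000),np.percentile(b[:,2],[5,50,95]))
    n=P[(np.hypot(P[:,0]-.501,P[:,1]+.175)<.018)&(P[:,2]<.1)&(P[:,2]>.074)]
    print(c,"key",len(n),np.percentile(n[:,2],[5,50,95]) if len(n) else None)
    if c=="top":
        for nm,xy in dict(rack=(.62,.218),amber=(.585,-.155),cup=(.45,.006),beaker=(.437,-.38),tip=(.464,.397),wash=(.555,-.376)).items():
            r=[]
            for V in (z0["W"],W):
                m=(np.hypot(V[...,0]-xy[0],V[...,1]-xy[1])<.055)&(V[...,2]>.03)&(V[...,2]<.2);r+=[m.sum(),V[m].mean(0).round(4)]
            print(nm,*r)
```

```text
12.75 [ 0.40000897 -0.17296404  0.25834496] [ 0.77682445 -1.64911023 -0.1380403 ]
top bar 95 ((530.7028198242188, 186.59420776367188), (52.83628463745117, 10.098017692565918), 19.08184242248535) [0.1079569  0.11248666 0.11586998]
top key 125 [0.07513668 0.08182619 0.08620966]
rack 816 [0.6173 0.2166 0.0709] 815 [0.6173 0.2165 0.0712]
amber 543 [ 0.5784 -0.1531  0.0889] 540 [ 0.5785 -0.1532  0.089 ]
cup 509 [0.4497 0.0068 0.0669] 510 [0.4497 0.0068 0.0669]
beaker 524 [ 0.4363 -0.3816  0.0667] 0 [nan nan nan]
tip 1352 [0.4635 0.3968 0.0669] 1367 [0.4634 0.3966 0.0669]
wash 911 [ 0.563  -0.3728  0.1153] 914 [ 0.5631 -0.3727  0.1154]
scene bar 75 ((534.4951782226562, 186.04336547851562), (55.30220413208008, 10.835582733154297), 19.725135803222656) [0.10780564 0.1119399  0.11543314]
scene key 92 [0.07512494 0.08183492 0.08608305]<stdin>:16: RuntimeWarning: Mean of empty slice.
  ret = um.true_divide(
```

View pics/top7.png

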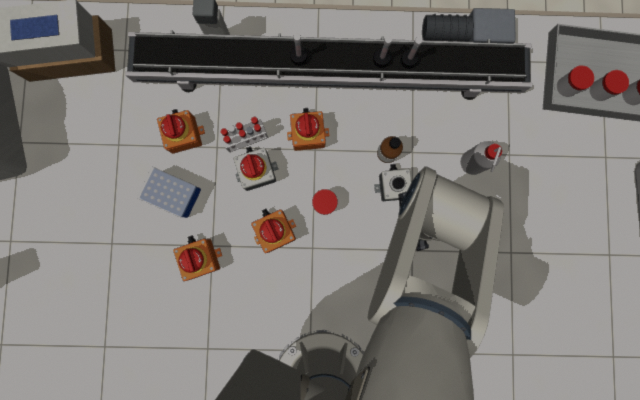

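The top view shows both stations at rest. The beaker at (475,211) is hidden by the arm, so I'll check it in the scene view.

View pics/scene7.png

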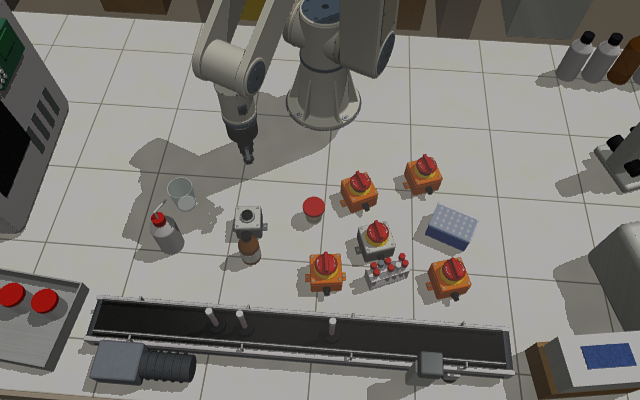

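The scene view shows the beaker upright at (181,194), the same place as at the start. The arm is clear of everything, the button is out and the key is out, so I'm handing in.

```bash
python3 -c "
from bench import arm
print(arm.hand_in())"
```

```text
the job is handed in; nothing more can be done
None
```

The emergency-stop test is done and handed in at about 13 s of the 48 s allowed. The hand-in reports no verdict, so I rely on the checks below.

- **Stop button in:** I pushed it with shut fingertips to its bottom stop at about 18 N. With the fingers lifted off, the bar top stayed about 6 mm lower, so it had latched.
- **Twist and release:** I pushed the front end of the grip bar about 48° clockwise, and the button sprang back out. I then let the head follow the finger back.
- **Reset key:** I pressed it to its bottom stop, about 5 mm of travel at 19 N, and let go.

**Last checks:**
- **Stop button:** the bar top is at 0.112 m, which is fully out. The bar lies at about 19°, its resting angle.
- **Reset key:** its top is at 0.082 m, which is fully out.
- **Loose items:** rack, amber bottle, cup, tip box and wash bottle are within about 0.2 mm of where they started.
- **Beaker:** the arm hid it from the top camera at the end, so I could not measure it. I only checked by eye in the scene picture, where it stands upright in its original place.
- **Camera disagreement:** the top and scene cameras differ by 2–4 mm in x, a little more than the stated calibration. It did not affect the work.

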